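# Load the shaker and lock its gate with the ball-lock pin

### The job

Load the shaker and make it safe to run: set the beaker that waits on the bench upright in the free place at the front right of the shaker's mat, then swing the front gate fully shut. Draw the ball-lock pin straight up out of the tool block, stand its nose in the clevis at the gate's free end, and press its button so that it slides down through both ears and the gate's eye until its shoulder sits on the upper ear; let go so that the balls lock. Leave the other beakers, the drivers and the block where they are.

Things in the scene. Friction and masses are not known exactly. Their poses are not given: they have to be found in the camera images.
- shaker: compact orbital shaker, fixed: white housing 190 (x) x 236 (y) mm; on it a platform with a black mat, 88 mm up, where the beakers stand; steel rails round back and sides at 133 mm. Origin: centre of its underside; x points to its back, y to its left. The gate is along its front (-x): pivot at x -106, y +115 mm, clevis at x -106, y -115 mm.
- beaker_8: small empty glass beaker on the bench between the tool block and the stirrer, to be loaded: 60 mm tall, round body 44 mm across, rim 49 mm across its x, 0.07 kg. Origin: in its underside, 3 mm from the body's axis, which lies at y = +3 mm; the spout points to its -y, so grip it across its x.
- free_place (a point): centre of the free place on the shaker's mat, front right (x -38, y -46 mm from the shaker's origin), on the mat's top face, 88 mm above the worktop. From this centre it is 64 mm to the side rail, 65 mm to the beaker on the left, 55 mm to the one behind. Rail tops are 138 mm, clevis 148 mm, pivot cap 156 mm above the worktop.
- gate_pivot (a point): on the gate's vertical pivot axis (front left corner of the shaker), at the height of the gate bar's centreline, 133 mm above the worktop
- gate (a joint): angle of the swing gate, rad: 0 is shut, against its stop, holes in line; it grows (to 1.2) as the free end swings out to the shaker's front (-x). Friction of about 0.1 N m keeps it where it is left. It is a round steel bar, 12 mm thick, running from the pivot along the shaker's -y when shut; it can be pushed on its outer side, where it is bare 15 to 212 mm from the pivot.
- gate_eye (a point): centre of the drilled eye at the gate's free end, 230 mm from the pivot axis: a plate 30 x 34 x 10 mm with a 14.5 mm upright hole. With the gate shut it lies midway between the clevis's two ears.
- gate_knob (a point): middle of the black upright finger knob on top of the gate bar, 165 mm from the pivot axis: 16 mm diameter, 24 mm tall, spanning 147 to 171 mm above the worktop
- clevis_mouth (a point): mouth of the hole in the top face of the clevis's upper ear, 148 mm above the worktop; the seated pin's shoulder rests here. Ears 36 x 36 x 8 mm with 14.5 mm holes, joined by an upright plate on their +x side. Going down with the gate shut: 8 mm ear, 2 mm gap, 10 mm eye, 2 mm gap, 8 mm ear (30 mm in all), then free space.
- lock_pin: steel ball-lock pin, 0.1 kg, 113 mm long, upright in a bore of the tool block; unlike the two drivers it has a grooved metal handle and a button on top. Origin: on its axis at the underside of its shoulder; z points up to the button. Above it: shoulder 30 mm diameter, 5 mm thick; handle 24 mm diameter up to 48 mm; button 14 mm diameter, top at 57 mm. Below: 12 mm shank, 56 mm long.
- pin_tip (a point): lower end of the pin's shank, 56 mm below its origin; the last 8 mm are a cone. Four balls stand out of the shank 31.5 to 36.5 mm below the origin, 19 mm across: they do not pass the 14.5 mm holes until the button draws them in. With balls out the pin stands by itself in the clevis, balls on the upper ear, origin 36.5 mm above the mouth.
- pin_button (a joint): travel of the pin's spring button in m: 0 is up (balls out, locked), 0.005 is fully down (balls drawn in flush). 5 N hold it down; about 8 to 12 N are needed while the balls bear on the ear, and the pin then slides down under the same push.
- button_top (a point): centre of the top face of the pin's button
- tool_block: loose wooden tool block, 56 (x) x 156 (y) x 75 (z) mm, 0.8 kg, with three upright bores of 22 mm diameter, 68 mm deep, on its centreline at y = -50, 0 and +50 mm. Origin: centre of its underside. The pin and the drivers hang in the bores by their shoulders, which rest on the top face; any of them may be in any bore.
- screwdriver: flat screwdriver upright in the tool block: black handle 24 mm diameter reaching 72 mm above the block, 62 mm shaft in the bore. Origin: underside of its handle's collar. Leave alone.
- nut_driver: nut driver upright in the tool block: same black handle, round socket at its lower end. Origin: underside of its handle's collar. Leave alone.
- beaker_1: the same kind of beaker, loose on the mat at the front left. Origin: as for the other. Leave alone. (Two more are fixed behind.)
There are look-alikes about, which are no part of the job. Leave any blue or yellow look-alike of the beaker_8 alone.

How it is judged:
By the outcome, as a careful person would: the job done as asked, in the order asked, and still so for the second after the job is handed in, with the robot touching nothing.
It also fails if it takes over 69 s, if anything falls off the work surface, if the arm or the gripper's body presses on something with over 40 N, if the wrist force passes 120 N, or if a joint passes its speed limit or range.

### The arm

A 6-joint arm with a two-finger parallel gripper is mounted at the origin on a cart in front of the work surface, level with it; the furniture and walls round the work are solid. World frame = base frame: x ahead of the robot, y to its left, z up, the work surface at z = 0. Lengths are in m, angles in rad, forces in N, time in s.
With the tool pointing down it reaches from about 0.275 to 0.875 m from the base axis. Payload 12.5 kg.
Tool frame: the origin (TCP) lies on the centre line of the jaws, within the pads' length; the fingertips stand r.finger_overhang ahead of it and the grasp point (between the pads) lies 3 mm ahead of it (r.finger_overhang is the distance from the TCP to the fingertips, in m); z points along the fingers, y is the direction in which the jaws open and shut (so a half turn about z gives the same grasp; the last joint's range is limited). The gripper opens to 85 mm and grips with 20 to 120 N. Pads are 22 mm wide; open, the fingers measure 114 mm over their backs; the gripper's body (76 mm by 85 mm) begins 54 mm behind the grasp point. The pads swing forward as they close: fully open they stand 13 mm farther back than shut.
Start: joints at [-1.274, 0.351, 1.652, -0, 1.139, -0.085], TCP at [0.205, -0.51, 0.253] pointing down, gripper open.
Joint ranges: [-2.75, 2.75], [-0.79, 2.1], [0.01, 2.65], [-1.57, 4.71], [0.07, 3.14], [-2.87, 2.87]. Speed limits (rad/s): [2.22, 2.22, 2.79, 3.14, 3.14, 3.14].

### API

Orientations are given as a unit quaternion [x, y, z, w].
In Python, from cell import r, optics gives the robot as it stands. The module is installed in compiled form; this text tells all that it offers. Calls block until the motion is done:
- r.move_to(position, orientation): joint-space move of the TCP to a pose.
- r.move_linear(position, rot=None, vel=0.15): straight line of the TCP; rot=None keeps the orientation; vel is the mean speed in m/s.
- r.set_joints(angles): joint-space move.
- r.set_gripper(opening, squeeze=None): opening from 0.0 (shut) to 1.0 (fully open); squeeze is the grip in N (None keeps the last); returns when the fingers have stopped.
- r.sleep(seconds).
- r.inverse_kinematics(position, orientation): joint angles nearest the present ones, or None.
- optics.get_image(name): name is "scene" or "side" or "wrist"; returns a dict with "pixels" (384x512x3 uint8, red, green, blue), "depth" (384x512 float32, m along the optical axis (not along the pixel's ray), 0 where there is no reading), "fx", "fy", "cx", "cy" (pixels), "camera_from_world" (4x4, takes a point from world to camera coordinates); the wrist camera has in their place "mount" (4x4, takes a point from camera to tool coordinates, whose origin is the TCP and whose axes are the flange's). Camera axes: x right, y down, z forward; pixel columns grow to the right and rows downward; lengths in m; the calibration is good to about 2 mm. The wrist camera is an equidistant fisheye: a pixel r from the principal point sees the ray r / f radians off the axis. A picture is of the moment at which its call begins: read the wrist's pose just before it.
A pose or a line that the arm cannot do raises r.PlanningError and nothing moves.
- r.hand_in(): hands the job in, once; it reports no verdict.
Readings, each from a call of its own:
- r.current_t(): time.
- r.current_q(): joint angles.
- r.current_qvel(): joint speeds.
- r.current_effort(): joint torques, N m.
- r.current_tool_pos(): TCP position.
- r.current_ee_rot(): TCP orientation.
- r.current_contact_force(): force on the tool from outside, world axes, zero at the start.
- r.current_torque(): the same for the moment, N m.
- r.current_opening(): opening from 0.0 (shut) to 1.0 (fully open).
Only numpy, scipy, OpenCV 4.12 (cv2) and the standard library are available. Lean on these libraries where they do the work, as an engineer would, in place of code of your own. Each camera call takes 0.05 s, during which the arm holds its last target.

## Working session

There is one attempt and no reset: what is moved stays moved. The work goes in short steps, each a Python script; the robot and the scene stay as the last script left them, time stands still between calls to the robot, and variables do not carry over. Pictures are saved under pics/ and viewed, and the job is handed in when it is done.

```bash
mkdir -p pics; ls
python3 - <<'E'
from cell import r, optics
import cv2,numpy as np
print(r.current_t(), r.current_tool_pos(), r.current_ee_rot(), r.finger_overhang)
for n in ["scene","side","wrist"]:
    im=optics.get_image(n)
    np.save(f"pics/{n}0.npy",im,allow_pickle=True)
    cv2.imwrite(f"pics/{n}0.png",cv2.cvtColor(im["pixels"],cv2.COLOR_RGB2BGR))
    print(n,im["fx"],im["fy"],im["cx"],im["cy"],im.get("camera_from_world",im.get("mount")))
    d=im["depth"];print((d>0).mean(),d.min(),d.max())
print(r.current_t())
E
```

```text
pics
0.0 [ 0.20484498 -0.51011016  0.25276621] [ 9.81834140e-01  1.89740325e-01 -7.56585911e-05 -5.69335843e-04] 0.022
scene 486.3776639506328 486.3776639506328 254.84649052752334 178.81881247001593 [[-0.58871077 -0.8083185  -0.00639014  0.43944686]
 [-0.62163433  0.45777073 -0.6356231   0.33833634]
 [ 0.51671113 -0.37022583 -0.77197309  0.91890164]
 [ 0.          0.          0.          1.        ]]
0.9960276285807291 0.0 2.8882914
side 428.1231274097373 428.1231274097373 260.4306683311014 196.867815786503 [[-0.85050941 -0.52595147 -0.00296534  0.56629127]
 [-0.35530329  0.57869519 -0.73407864  0.19570192]
 [ 0.38780577 -0.6232872  -0.67905799  1.01267503]
 [ 0.          0.          0.          1.        ]]
0.9959055582682291 0.0 2.983957
wrist 297.3186396354542 297.3186396354542 255.02799410812952 195.86194180373997 [[ 1.17039993e-04 -9.57090183e-01 -2.89790213e-01  7.43659382e-02]
 [ 9.99999852e-01 -4.16858860e-05  5.41554274e-04  7.00243096e-04]
 [-5.30396441e-04 -2.89790233e-01  9.57090037e-01 -1.21007351e-01]
 [ 0.00000000e+00  0.00000000e+00  0.00000000e+00  1.00000000e+00]]
0.9949544270833334 0.0 1.7116148
0.15
```

View pics/scene0.png

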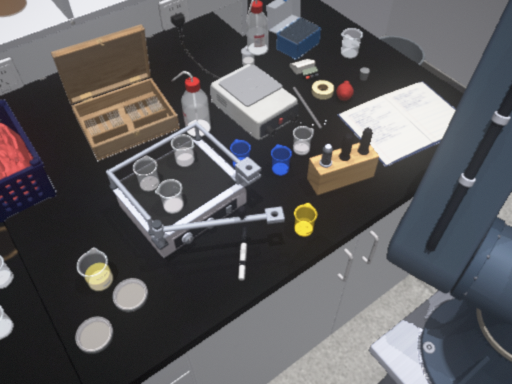

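View pics/side0.png

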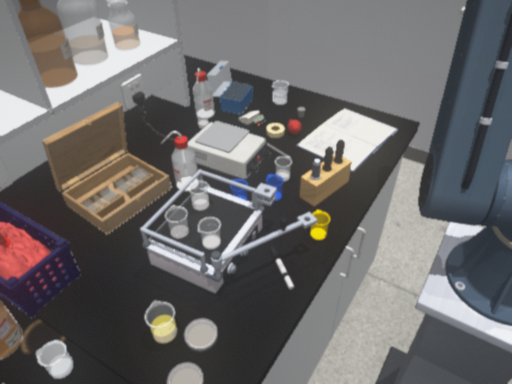

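View pics/wrist0.png

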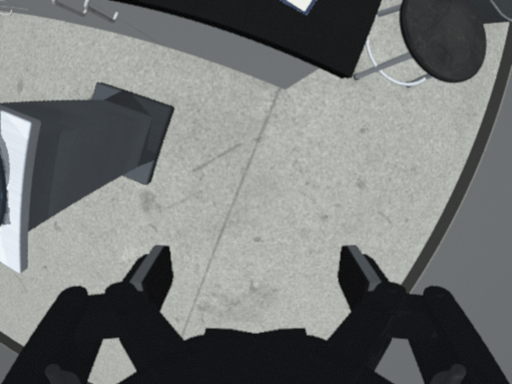

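The scene view shows the open gate, with its pivot near (157,232) and eye near (275,214). The clevis is near (245,170), the pin near (327,155), and clear beaker_8 near (303,140). I'll enlarge these areas to measure them.

```bash
cat > h.py <<'E'
import numpy as np, cv2
from cell import r, optics
def load(n): return np.load(f"pics/{n}.npy",allow_pickle=True).item()
def ray(im,u,v):
    T=im["camera_from_world"]; R=T[:3,:3]; t=T[:3,3]
    d=np.array([(u-im["cx"])/im["fx"],(v-im["cy"])/im["fy"],1.])
    return -R.T@t, R.T@d
def onz(im,u,v,z):
    c,d=ray(im,u,v); return c+d*(z-c[2])/d[2]
def dp(im,u,v):
    c,d=ray(im,u,v); return c+d*im["depth"][int(round(v)),int(round(u))]
def proj(im,p):
    T=im["camera_from_world"]; q=T[:3,:3]@np.asarray(p)+T[:3,3]
    return im["fx"]*q[0]/q[2]+im["cx"], im["fy"]*q[1]/q[2]+im["cy"]
def tri(a,b):
    # a,b: (im,u,v)
    A=np.zeros((3,3));y=np.zeros(3);
    for im,u,v in (a,b):
        c,d=ray(im,u,v); d/=np.linalg.norm(d); P=np.eye(3)-np.outer(d,d); A+=P;y+=P@c
    return np.linalg.solve(A,y)
def cloud(im):
    v,u=np.mgrid[:384,:512]; T=im["camera_from_world"]
    d=im["depth"]; q=np.stack([(u-im["cx"])/im["fx"]*d,(v-im["cy"])/im["fy"]*d,d],-1)
    return (q-T[:3,3])@T[:3,:3]
def crop(im,u0,v0,w,h,s,name):
    c=cv2.resize(im["pixels"][v0:v0+h,u0:u0+w],None,fx=s,fy=s,interpolation=cv2.INTER_CUBIC)
    cv2.imwrite(f"pics/{name}.png",cv2.cvtColor(c,cv2.COLOR_RGB2BGR))
E
python3 - <<'E'
from h import *
s=load("scene0"); d=load("side0")
crop(s,100,110,200,150,4,"c1"); crop(s,225,110,180,135,4,"c2")
crop(d,135,150,200,150,4,"c3");
E
```

```text
(no output)
```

View pics/c1.png

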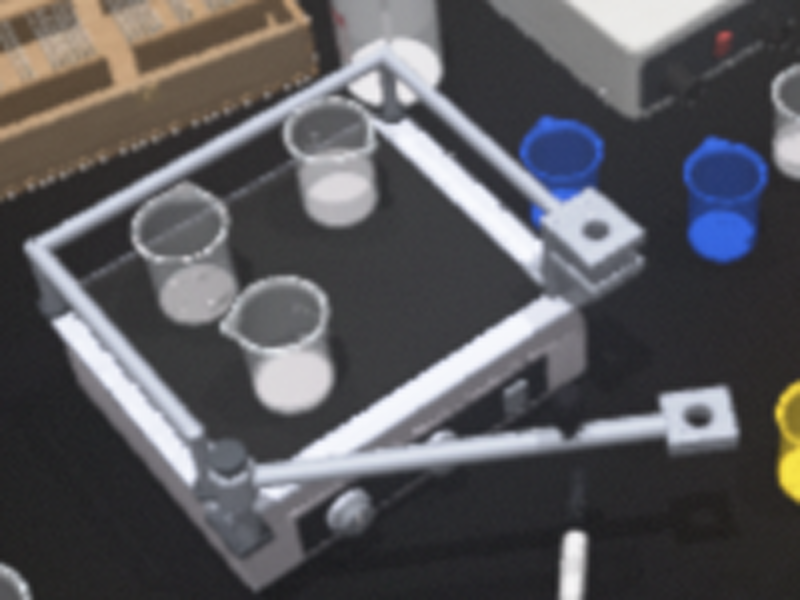

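View pics/c2.png

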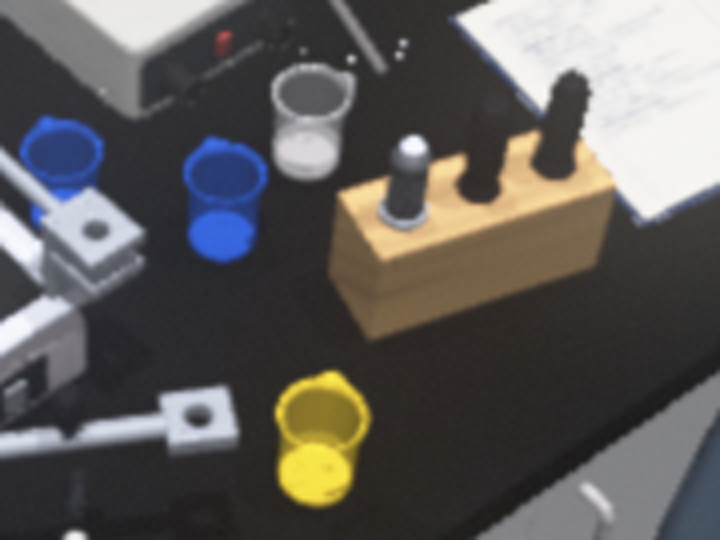

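View pics/c3.png

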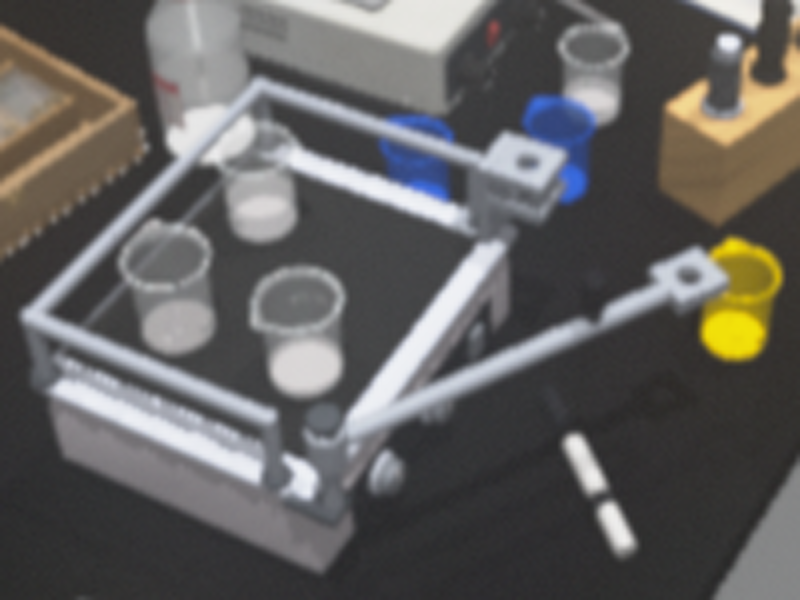

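```bash
cat > m.py <<'E'
from h import *
s=load("scene0"); d=load("side0")
c1=lambda x,y:(s,100+(x+.5)/4-.5,110+(y+.5)/4-.5)
c2=lambda x,y:(s,225+(x+.5)/4-.5,110+(y+.5)/4-.5)
c3=lambda x,y:(d,135+(x+.5)/4-.5,150+(y+.5)/4-.5)
E
python3 - <<'E'
from m import *
np.set_printoptions(precision=4,suppress=True)
for n,a,b,z in [("clevis",c1(596,230),c3(526,161),.148),("pivot",c1(231,455),c3(325,411),.156),("eye",c1(699,415),c3(690,275),.138),
 ("button",c2(412,143),c3(729,41),.132),("b8rim",c2(312,90),c3(595,45),.060),("b8bot",c2(306,157),c3(592,103),.003),("b1rim",c1(283,312),c3(303,297),.148),("stub",c1(569,432),c3(595,310),.171)]:
    print(n,onz(*a,z),onz(*b,z),tri(a,b), dp(*a)[2],dp(*b)[2])
# block top by cloud + wood colour
for im in (s,d):
    P=cloud(im); hsv=cv2.cvtColor(im["pixels"],cv2.COLOR_RGB2HSV)
    v,u=np.mgrid[:384,:512]
    m=(abs(P[...,2]-.075)<.004)&(hsv[...,1]>60)&(hsv[...,0]<30)&(u>290)&(P[...,0]<.75)
    q=P[m][:,:2].astype(np.float32); 
    k,l,st,cc=cv2.connectedComponentsWithStats(m.astype(np.uint8)); i=1+np.argmax(st[1:,4]); q=P[l==i][:,:2].astype(np.float32)
    rr=cv2.minAreaRect(q*1000); print(len(q),rr, cv2.boxPoints(rr))
E
```

```text
clevis [0.5495 0.1586 0.148 ] [0.551  0.1589 0.148 ] [0.5517 0.1572 0.1458] 0.1268388252999325 0.13998647852535961
pivot [0.5318 0.3858 0.156 ] [0.5348 0.3841 0.156 ] [0.5328 0.3855 0.1568] 0.15544142612712075 0.1546375480960721
eye [0.4277 0.1831 0.138 ] [0.4274 0.1835 0.138 ] [0.4277 0.183  0.1376] -0.0028833330276712976 0.12961821666115025
button [ 0.5083 -0.0294  0.132 ] [ 0.5071 -0.0293  0.132 ] [ 0.5069 -0.0282  0.1333] 0.12879981347144254 0.13178407379094503
b8rim [ 0.6262 -0.061   0.06  ] [ 0.6242 -0.0607  0.06  ] [ 0.6239 -0.0592  0.0619] 0.041095026177738636 0.04188481142686895
b8bot [ 0.623  -0.0584  0.003 ] [ 0.6256 -0.0624  0.003 ] [ 0.6216 -0.0564  0.0074] 0.019932199773042503 0.018882535752113405
b1rim [0.5995 0.3199 0.148 ] [0.5976 0.3195 0.148 ] [0.5968 0.3208 0.1505] 0.12315381317421015 0.12590283872486607
stub [0.4381 0.2535 0.171 ] [0.4456 0.2629 0.171 ] [0.4547 0.2432 0.146 ] 0.14088678810194522 0.15157998409397577
768 ((495.3746337890625, -76.40482330322266), (155.33010864257812, 59.68889617919922), 75.8068618774414) [[ 447.3984 -144.3815]
 [ 505.2653 -159.0167]
 [ 543.3508   -8.4281]
 [ 485.484     6.2071]]
411 ((495.5866394042969, -77.58343505859375), (154.3433837890625, 59.5637092590332), 76.86487579345703) [[ 449.0468 -145.9682]
 [ 507.0522 -159.5039]
 [ 542.1265   -9.1987]
 [ 484.1211    4.3371]]
```

Both views agree on the main points: clevis about (0.550,0.158), pivot about (0.533,0.385), eye about (0.4276,0.183), pin about (0.507,-0.029), and beaker_8 about (0.625,-0.06). The pin also matches the block's +50 mm bore. Next I'll move to a wrist view above the pin and beaker.

```bash
cat >> h.py <<'E'
from scipy.spatial.transform import Rotation as Ro
np.set_printoptions(precision=4,suppress=True)
def down(th): return [float(np.cos(th/2)),float(np.sin(th/2)),0.,0.]
def wshot(name):
    p=np.array(r.current_tool_pos()); q=r.current_ee_rot(); im=optics.get_image("wrist")
    T=np.eye(4); T[:3,:3]=Ro.from_quat(q).as_matrix(); T[:3,3]=p
    im["wfc"]=T@im["mount"]; np.save(f"pics/{name}.npy",im,allow_pickle=True)
    cv2.imwrite(f"pics/{name}.png",cv2.cvtColor(im["pixels"],cv2.COLOR_RGB2BGR)); return im
def wz(im,u,v,z):
    x,y=u-im["cx"],v-im["cy"]; rr=np.hypot(x,y); a=rr/im["fx"]
    d=np.array([x/rr*np.sin(a),y/rr*np.sin(a),np.cos(a)]) if rr>0 else np.array([0,0,1.])
    d=im["wfc"][:3,:3]@d; c=im["wfc"][:3,3]; return c+d*(z-c[2])/d[2]
def wproj(im,p):
    M=im["wfc"]; q=M[:3,:3].T@(np.asarray(p)-M[:3,3]); a=np.arctan2(np.hypot(q[0],q[1]),q[2]); n=np.hypot(q[0],q[1])
    return im["cx"]+im["fx"]*a*q[0]/n, im["cy"]+im["fx"]*a*q[1]/n
E
python3 - <<'E'
from h import *
for th in (1.65,-1.49,.2):
  for p in ([.56,-.05,.28],[.625,-.058,.028],[.613,.231,.115],[.5075,-.0285,.108],[.55,.158,.30],[.55,.158,.2]):
    print(th,p,r.inverse_kinematics(p,down(th)))
r.move_to([.56,-.05,.27],down(-1.49)) 
print(r.current_t(),r.current_tool_pos(),r.current_contact_force())
wshot("w1")
E
```

```text
1.65 [0.56, -0.05, 0.28] [-0.1719  0.3471  1.5881 -0.      1.2064 -0.2511]
1.65 [0.625, -0.058, 0.028] [-0.1667  0.7767  1.5688 -0.      0.7961 -0.2459]
1.65 [0.613, 0.231, 0.115] [ 0.2893  0.6924  1.464  -0.      0.9852  0.2101]
1.65 [0.5075, -0.0285, 0.108] [-0.1477  0.4834  1.8761 -0.      0.7821 -0.2269]
1.65 [0.55, 0.158, 0.3] [ 0.1984  0.3486  1.5358 -0.      1.2572  0.1192]
1.65 [0.55, 0.158, 0.2] [ 0.1984  0.4498  1.6459 -0.      1.0459  0.1192]
-1.49 [0.56, -0.05, 0.28] None
-1.49 [0.625, -0.058, 0.028] None
-1.49 [0.613, 0.231, 0.115] None
-1.49 [0.5075, -0.0285, 0.108] None
-1.49 [0.55, 0.158, 0.3] None
-1.49 [0.55, 0.158, 0.2] None
0.2 [0.56, -0.05, 0.28] [-0.1719  0.3471  1.5881 -0.      1.2064  1.1989]
0.2 [0.625, -0.058, 0.028] [-0.1667  0.7767  1.5688 -0.      0.7961  1.2041]
0.2 [0.613, 0.231, 0.115] [ 0.2893  0.6924  1.464  -0.      0.9852  1.6601]
0.2 [0.5075, -0.0285, 0.108] [-0.1477  0.4834  1.8761 -0.      0.7821  1.2231]
0.2 [0.55, 0.158, 0.3] [ 0.1984  0.3486  1.5358 -0.      1.2572  1.5692]
0.2 [0.55, 0.158, 0.2] [ 0.1984  0.4498  1.6459 -0.      1.0459  1.5692]Traceback (most recent call last):
  File "<stdin>", line 5, in <module>
cell.PlanningError: the arm cannot take that pose within its joint ranges
```

Run:
```python
from h import *
r.move_to([.57,-.07,.25],down(1.62)) 
print(r.current_t(),r.current_tool_pos(),r.current_contact_force())
wshot("w1")
```

```text
2.2083 [ 0.5699 -0.0708  0.25  ] [0.2385 0.6986 0.1786]
```

View pics/w1.png

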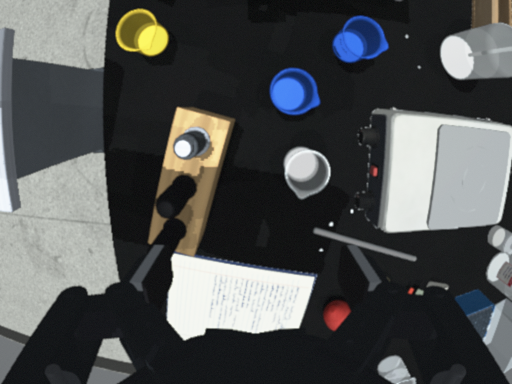

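Run:
```python
from h import *
im=load("w1"); crop(im,140,90,220,120,3.6,"c4")
```

```text
(no output)
```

View pics/c4.png

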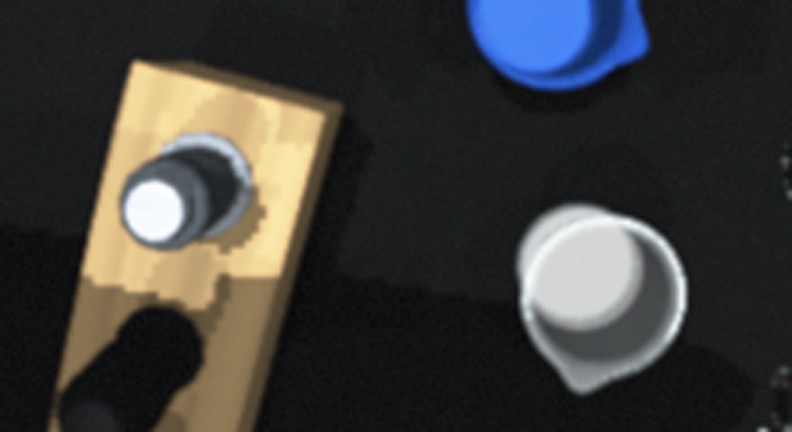

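Run:
```python
from h import *
im=load("w1"); f=lambda x,y,z: wz(im,140+(x+.5)/3.6-.5,90+(y+.5)/3.6-.5,z)
print("rim",f(604,295,.06),"w",np.linalg.norm(f(521,295,.06)-f(686,295,.06)))
print("bot",f(579,267,.003),np.linalg.norm(f(516,267,.003)-f(642,267,.003)))
print("spout",f(580,392,.06))
print("button",f(154,210,.132), np.linalg.norm(f(122,210,.132)-f(186,210,.132)))
print("blockcorners",f(133,62,.075),f(326,113,.075))
```

```text
rim [ 0.6268 -0.0616  0.06  ] w 0.05060517381543113
bot [ 0.6279 -0.0638  0.003 ] 0.04506600937643762
spout [ 0.6222 -0.0924  0.06  ]
button [ 0.5089 -0.0316  0.132 ] 0.015229143449624312
blockcorners [0.4883 0.0022 0.075 ] [ 0.5432 -0.0112  0.075 ]
```

Run:
```python
from h import *
r.set_gripper(.76,25)
r.move_to([.626,-.0615,.12],down(1.45))
r.move_linear([.626,-.0615,.03],vel=.15)
print(r.current_t(),r.current_tool_pos(),r.current_contact_force())
r.set_gripper(0.3,25)
print(r.current_opening(),r.current_contact_force())
r.move_linear([.626,-.0615,.22],vel=.25)
print(r.current_t(),r.current_opening(),r.current_contact_force())
wshot("w2")
```

```text
3.975 [ 0.6267 -0.0617  0.0313] [ 0.6341 -0.1404  0.4406]
0.4927312123095526 [-1.934   0.6746  6.3721]
5.2167 0.4976148657271929 [-0.3907  0.3276 -0.8472]
```

View pics/w2.png

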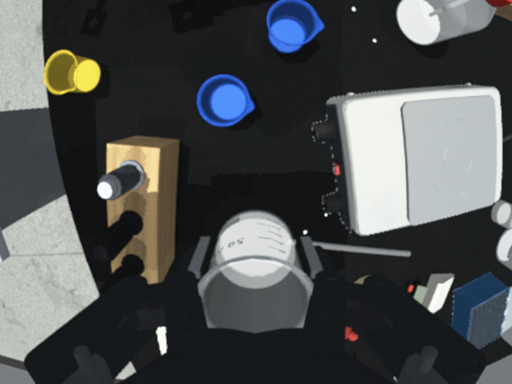

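The beaker is held upright, in the middle of the picture around (255,265). Next I'll carry it over the shaker at a safe height and measure the shaker with the wrist camera.

Run:
```python
from h import *
r.move_to([.60,.19,.33],down(1.645))
print(r.current_t(),r.current_tool_pos(),r.current_contact_force())
wshot("w3")
```

```text
6.3333 [0.6001 0.1889 0.329 ] [ 0.288   0.2675 -1.0471]
```

View pics/w3.png

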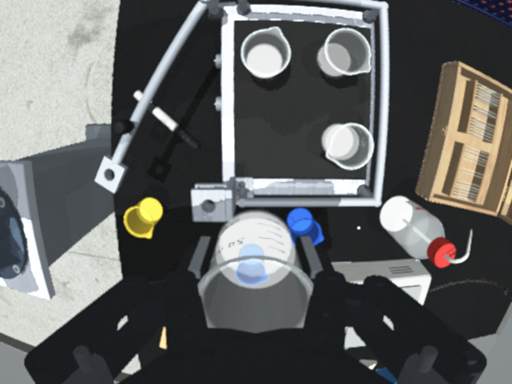

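Run:
```python
from h import *
im=load("w3"); crop(im,85,0,300,225,2.66,"c5")
```

```text
(no output)
```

View pics/c5.png

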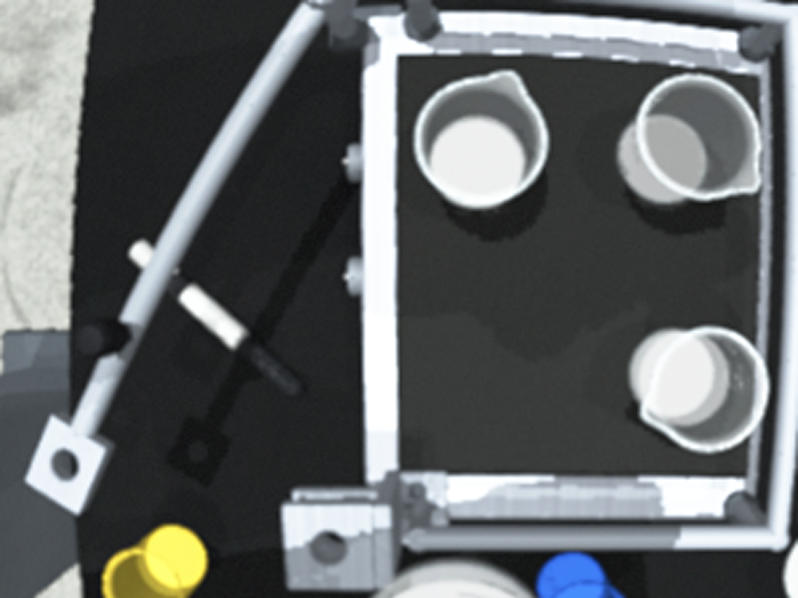

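Run:
```python
from h import *
im=load("w3"); f=lambda x,y,z: wz(im,85+(x+.5)/2.66-.5,(y+.5)/2.66-.5,z)
print("clevis",f(327,546,.148)); print("eye",f(66,463,.138))
print("b1rim",f(481,141,.148)); b=f(703,389,.148); print("b_back_right rim",b, "bot",f(678,377,.091))
# mat edges at z .088
print("front edge mat",f(397,300,.088),f(397,450,.088),"right edge",f(500,473,.088),f(700,475,.088))
y=np.array([-.0747,.997]);x=np.array([.997,.0747]);c=np.array([.5505,.158])
print(c+x*.068+y*.069)
for p in (f(481,141,.148),b,f(678,377,.091),f(397,300,.088),f(500,473,.088)):
    dd=p[:2]-c; print("shaker", dd@x-.106, dd@y-.115)
```

```text
clevis [0.5516 0.1566 0.148 ]
eye [0.4306 0.182  0.138 ]
b1rim [0.6015 0.3198 0.148 ]
b_back_right rim [0.6965 0.2327 0.148 ] bot [0.7025 0.2314 0.091 ]
front edge mat [0.5702 0.2552 0.088 ] [0.5745 0.1855 0.088 ] right edge [0.6234 0.178  0.088 ] [0.721 0.185 0.088]
[0.6131 0.2319]
shaker -0.04308290595230263 0.042489338689061226
shaker 0.04517720919934222 -0.0514528178436756
shaker 0.05102206097310362 -0.053137056996395045
shaker -0.07910330041562044 -0.019549672985377436
shaker -0.0317928539050802 -0.10047442368735937
```

Run:
```python
from h import *
P=[.6135,.2315]
r.move_linear(P+[.20],rot=down(1.644),vel=.2)
r.move_linear(P+[.126],vel=.12)
r.sleep(.15); f0=r.current_contact_force()[2]; print(f0)
for z in np.arange(.1235,.109,-.0015):
    r.move_linear(P+[float(z)],vel=.03); f=r.current_contact_force()[2]; print(round(z,4),r.current_tool_pos()[2],f)
    if f-f0>1.5: break
r.sleep(.1)
r.set_gripper(.70); print(r.current_opening(),r.current_contact_force())
r.move_linear(P+[.30],vel=.25)
print(r.current_t(),r.current_tool_pos(),r.current_contact_force())
wshot("w4")
```

```text
-0.5770348209565089
0.1235 0.12348116909953605 -0.1965903586400648
0.122 0.12186237932377897 -1.313097737404962
0.1205 0.12035210163646741 -0.5085398971455439
0.119 0.11942019810561186 3.4626681248791744
0.7015443820700819 [-0.7349  0.0255 -0.1871]
10.425 [0.613  0.2313 0.2983] [-0.6673 -0.3159 -0.1981]
```

View pics/w4.png

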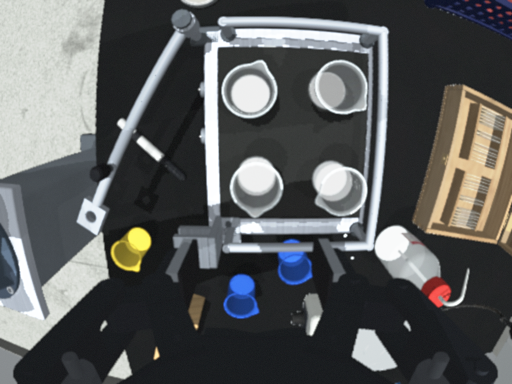

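The beaker stands upright in the free place, its bottom near (257,176), and the others haven't moved. Next I'll swing the gate shut.

Run:
```python
from h import *
im=load("w4"); b=wz(im,257,176,.091); print("b8 bottom",b, "pivot",wz(im,182,18,.156),"eye",wz(im,92,214,.138), "rim",wz(im,257,187,.148))
r.set_gripper(0.0,25)
q=down(1.644)
r.move_to([.434,.291,.25],q)
r.move_linear([.434,.291,.142],vel=.2)
r.sleep(.1); f0=np.array(r.current_contact_force()); print(r.current_t(),f0)
r.move_linear([.510,.259,.142],vel=.12)
print(r.current_contact_force()-f0)
for x in np.arange(.512,.537,.002):
    r.move_linear([float(x),.2575,.142],vel=.04); r.sleep(.05); f=np.array(r.current_contact_force())-f0; print(round(x,4),r.current_tool_pos()[0],f)
    if f[0]<-5: break
print(r.current_t())
r.move_linear([.47,.257,.142],vel=.2)
r.move_linear([.47,.257,.25],vel=.25)
print(r.current_t(),r.current_contact_force())
for n in ("scene","side"):
    im=optics.get_image(n); np.save(f"pics/{n}1.npy",im,allow_pickle=True); crop(im,100,100,256,192,3,n+"1")
```

```text
b8 bottom [0.6156 0.2287 0.091 ] pivot [0.5367 0.3853 0.156 ] eye [0.4324 0.1844 0.138 ] rim [0.6152 0.2312 0.148 ]
12.6583 [0.3669 0.537  0.3909]
[-0.1662  0.1649 -1.2491]
0.512 0.5117936959027289 [-1.1593 -0.7864  0.1633]
0.514 0.5140205056902168 [-0.347  -1.3869 -0.3372]
0.516 0.5161032976294173 [-1.3393  0.8683 -0.4194]
0.518 0.5181051318174537 [-0.3128 -0.5509 -1.0965]
0.52 0.5201032443164784 [-1.4384 -0.7995 -0.386 ]
0.522 0.5220987301516647 [-0.8207 -0.56    0.3584]
0.524 0.5240938808629179 [-0.6738 -0.3433 -0.1959]
0.526 0.5247559252367927 [-9.6063  0.323   5.2552]
15.8917
16.9083 [-0.2699 -1.0643 -0.7133]
```

View pics/scene1.png

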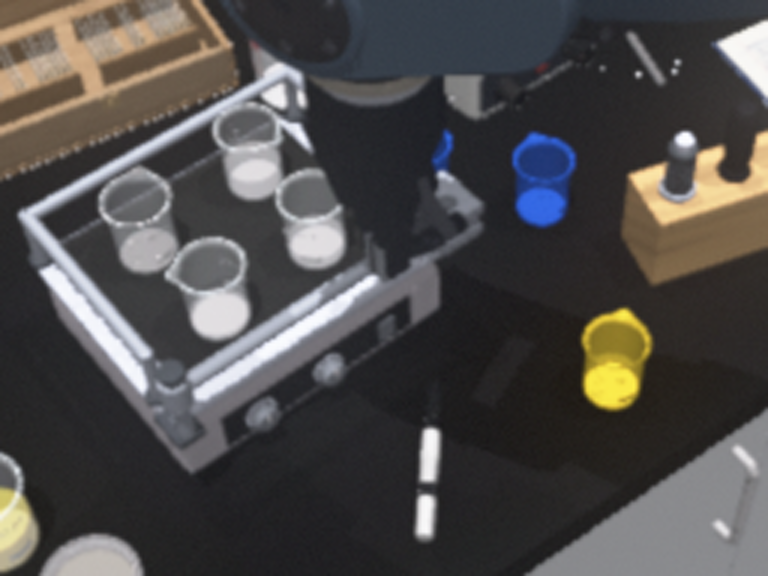

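View pics/side1.png

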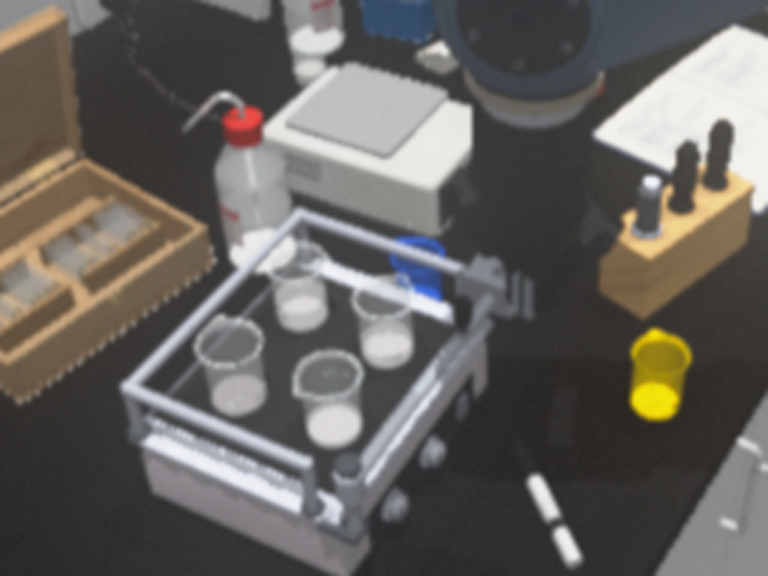

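The gate met its stop with about 9 N, and both views show the bar lying along the front with all the beakers in place. Next is the pin.

Run:
```python
from h import *
r.move_to([.49,.08,.27],down(1.45))
r.set_gripper(.8,40)
r.move_to([.508,-.030,.19],down(1.33))
r.sleep(.1)
print(r.current_t(),r.current_tool_pos())
im=wshot("w5"); crop(im,130,150,266,200,3,"c6")
im=optics.get_image("scene"); np.save("pics/scene2.npy",im,allow_pickle=True); crop(im,100,100,256,192,3,"scene2")
```

```text
19.125 [ 0.5084 -0.0292  0.1909]
```

View pics/c6.png

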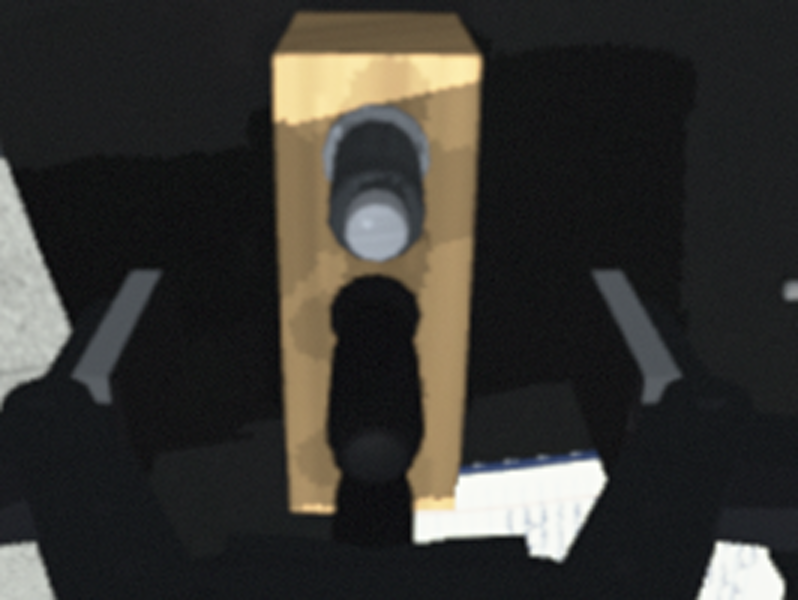

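View pics/scene2.png

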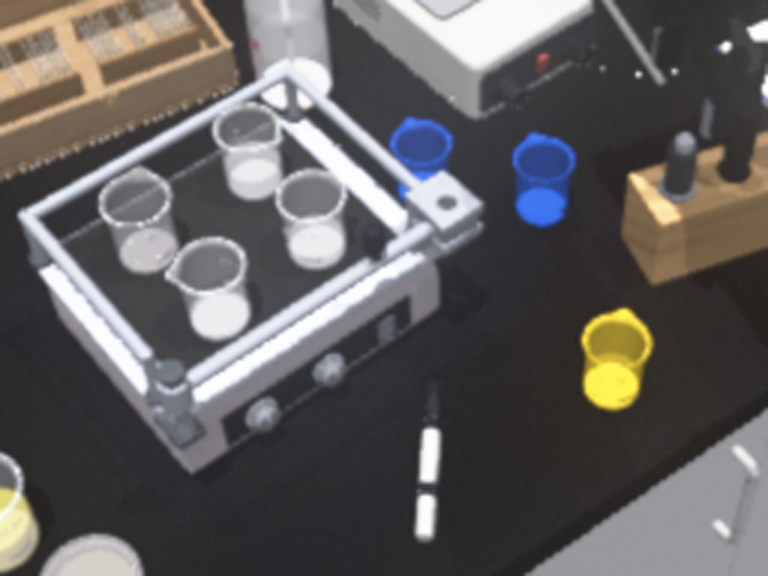

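Run:
```python
from h import *
im=load("w5"); f=lambda x,y,z: wz(im,130+(x+.5)/3-.5,150+(y+.5)/3-.5,z)
print("button",f(376,231,.132)); print("shoulder",f(377,153,.080))
print(f(160,270,.185),f(592,270,.185))
s=load("scene2"); c=lambda x,y,z:onz(s,100+(x+.5)/3-.5,100+(y+.5)/3-.5,z)
print("clevis",c(446.5,203,.148),"button",c(684,141,.132))
```

```text
button [ 0.5089 -0.0315  0.132 ]
shoulder [ 0.5096 -0.0304  0.08  ]
[ 0.4789 -0.0085  0.185 ] [ 0.5461 -0.025   0.185 ]
clevis [0.5492 0.1591 0.148 ] button [ 0.5052 -0.0269  0.132 ]
```

Run:
```python
from h import *
P=[.5078,-.0308]
r.move_linear(P+[.107],vel=.12); r.sleep(.1)
print(r.current_t(),r.current_tool_pos(),r.current_contact_force())
r.set_gripper(0.0,60)
print(r.current_opening(),r.current_tool_pos(),r.current_contact_force())
r.move_linear(P+[.120],vel=.06); print(r.current_contact_force(),r.current_opening())
r.move_linear(P+[.25],vel=.13); r.sleep(.1)
print(r.current_t(),r.current_tool_pos(),r.current_contact_force(),r.current_opening())
im=wshot("w6"); crop(im,130,150,266,200,3,"c7")
im=optics.get_image("side"); np.save("pics/side2.npy",im,allow_pickle=True); crop(im,200,80,200,150,4,"side2")
```

```text
20.1667 [ 0.5083 -0.0308  0.1078] [-0.1633  0.133  -0.1517]
0.25491180704710215 [ 0.508  -0.0308  0.1073] [-0.6744  0.1375  5.2454]
[-0.1979 -1.0673 -0.9109] 0.25299509320462266
22.2667 [ 0.5075 -0.0307  0.2492] [ 0.3739  0.2985 -0.7975] 0.2535854347821997
```

View pics/c7.png

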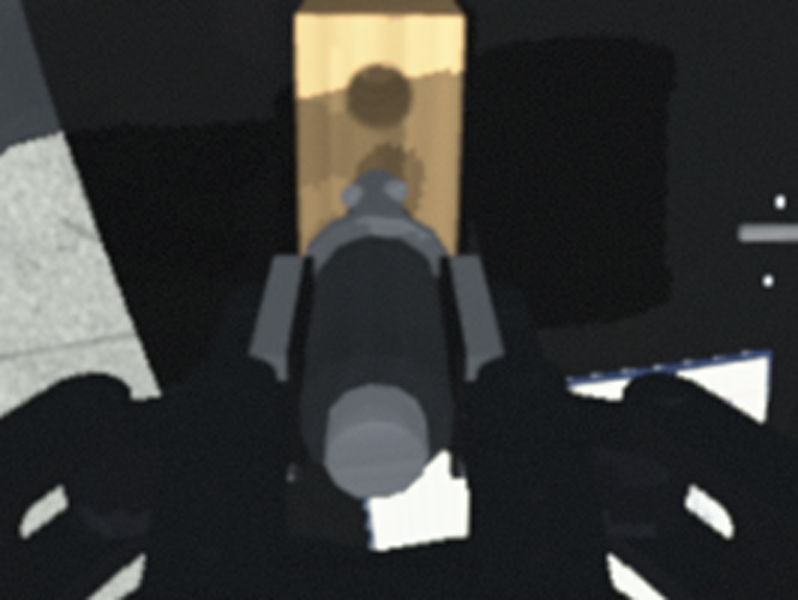

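View pics/side2.png

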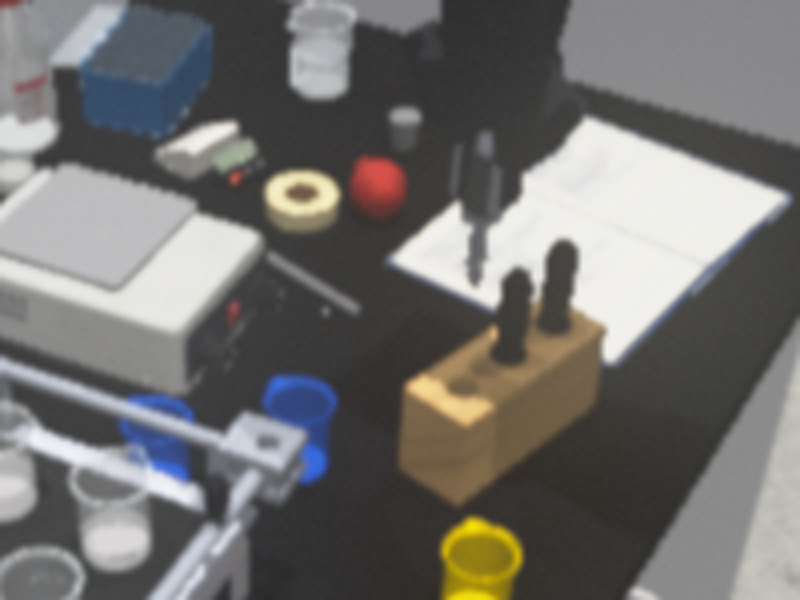

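Run:
```python
from h import *
im=load("w6"); f=lambda x,y,z: wz(im,130+(x+.5)/3-.5,150+(y+.5)/3-.5,z)
print("button",f(378,438,.2742),"balls mid",f(376,192,.1832),"bore",f(379,96,.075))
r.move_to([.5507,.1574,.265],down(1.33))
r.move_linear([.5507,.1574,.242],vel=.1); r.sleep(.15)
print(r.current_t(),r.current_tool_pos(),r.current_contact_force())
im=wshot("w7"); crop(im,130,150,266,200,3,"c8")
for n in ("scene","side"):
    im=optics.get_image(n); np.save(f"pics/{n}3.npy",im,allow_pickle=True); crop(im,220,120,80,80,7,n+"3")
```

```text
button [ 0.5095 -0.0276  0.2742] balls mid [ 0.5093 -0.0267  0.1832] bore [ 0.5089 -0.0319  0.075 ]
23.6917 [0.551  0.1571 0.2426] [ 0.1945  0.4442 -2.1881]
```

View pics/c8.png

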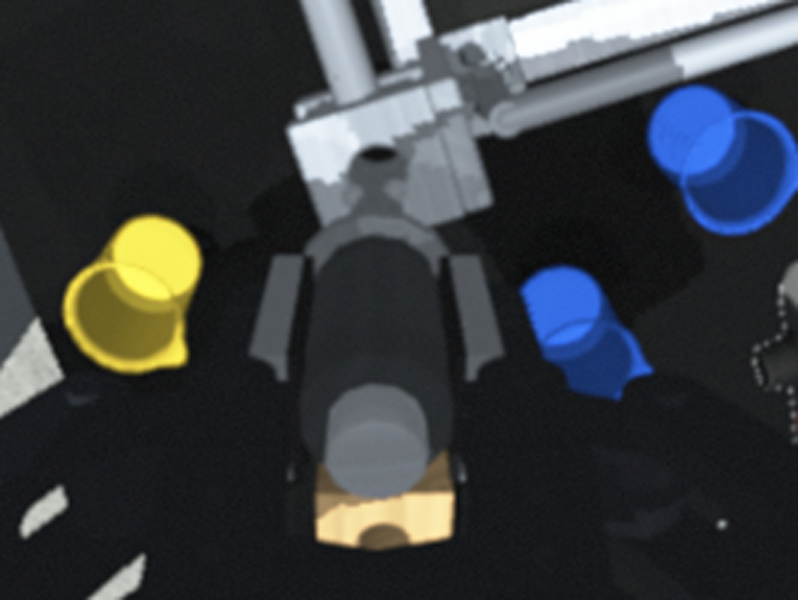

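View pics/side3.png

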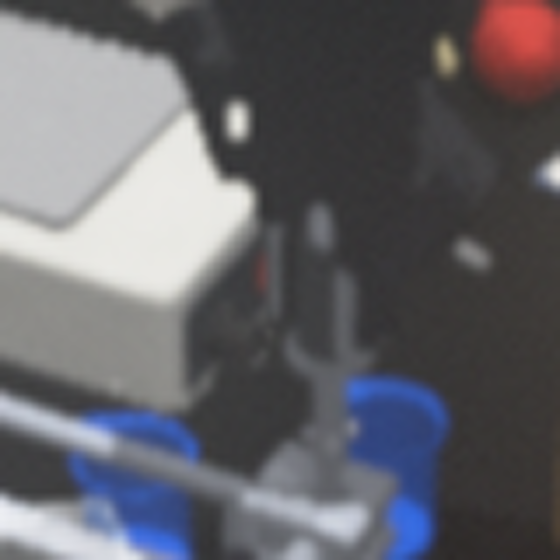

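View pics/scene3.png

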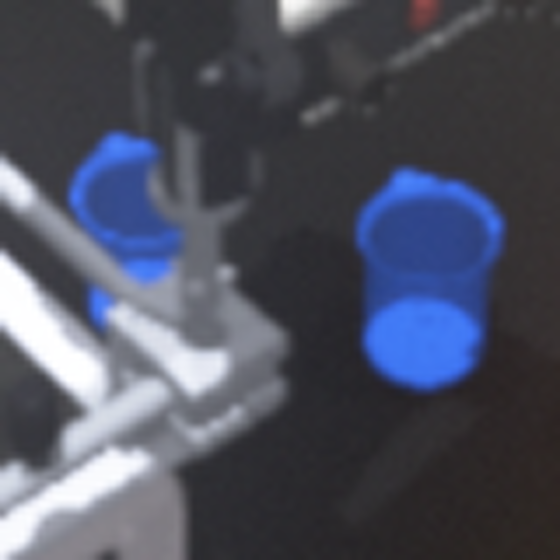

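Run:
```python
from h import *
im=load("w7"); crop(im,215,180,80,60,10,"c9")
s=load("scene3");d=load("side3")
C=onz(s,248.6,167.1,.148); D=onz(d,266.1,189.9,.148)
for z in (.148,.1546,.18,.2106,.2676):
    u,v=proj(s,[C[0],C[1],z]); a,b=proj(d,[D[0],D[1],z]); print(z,(u-220+.5)*7,(v-120+.5)*7,(a-220+.5)*7,(b-120+.5)*7)
for n,x in(("scene",s),("side",d)):
    g=x["pixels"][140:200,220:300].astype(float); g=np.clip(g*1.6,0,255).astype(np.uint8)
    cv2.imwrite(f"pics/{n}3b.png",cv2.cvtColor(cv2.resize(g,None,fx=10,fy=10,interpolation=cv2.INTER_CUBIC),cv2.COLOR_RGB2BGR))
```

```text
0.148 203.69999999999996 333.20000000000056 326.20000000000016 492.80000000000024
0.1546 203.3425099044351 318.8556020395464 326.31661045340945 478.38307679983234
0.18 201.93290535814987 262.2947942587392 326.7750869642414 421.70015985309914
0.2106 200.15993212546155 191.15370828617696 327.34876471307325 350.77454551300923
0.2676 196.61913716578908 49.078242061940614 328.4846079345084 210.3466163517789
```

View pics/c9.png

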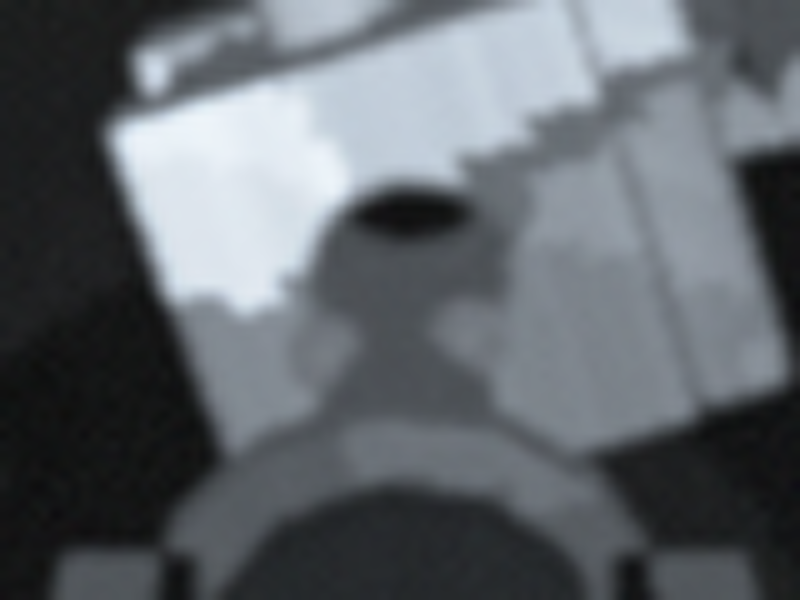

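View pics/scene3b.png

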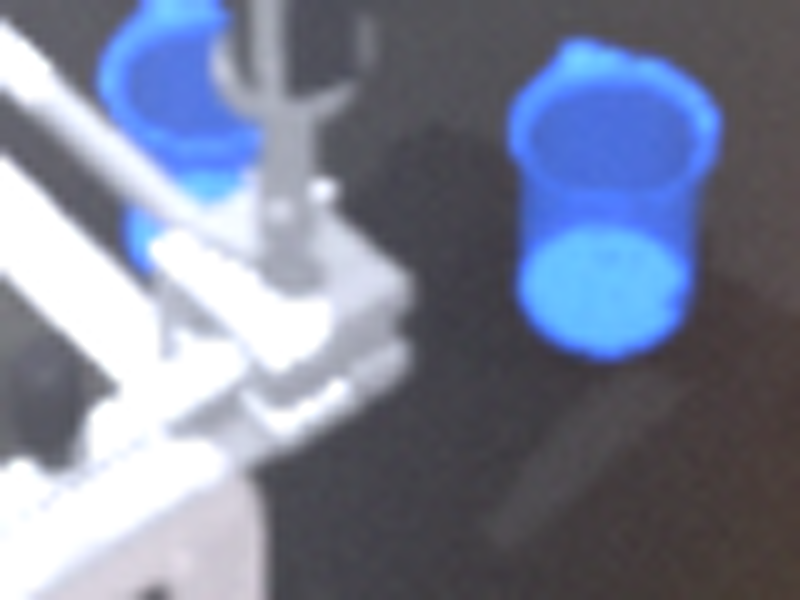

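View pics/side3b.png

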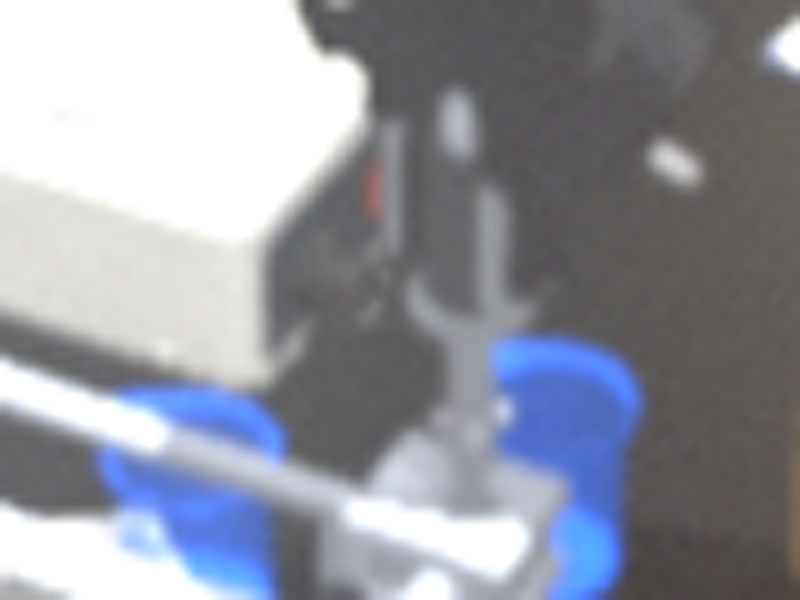

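Both fixed views and the wrist view put the shank axis on the clevis hole to under 1 mm. I'll lower it until the balls rest on the ear.

Run:
```python
from h import *
P=[.5507,.1574]
f0=np.array(r.current_contact_force())
r.move_linear(P+[.222],vel=.06); r.sleep(.1)
print(r.current_tool_pos(),np.array(r.current_contact_force())-f0)
for z in np.arange(.220,.2125,-.001):
    r.move_linear(P+[float(z)],vel=.03); r.sleep(.05); f=np.array(r.current_contact_force())-f0; print(round(z,4),r.current_tool_pos()[2],f)
    if f[2]>3: break
print(r.current_t())
im=wshot("w8"); crop(im,130,150,266,200,3,"c10")
for n in ("scene","side"):
    im=optics.get_image(n); np.save(f"pics/{n}4.npy",im,allow_pickle=True); crop(im,220,120,80,80,7,n+"4")
```

```text
[0.5508 0.1574 0.2221] [-0.4255  0.3569 -0.3683]
0.22 0.22002832466550357 [ 0.0131 -0.0177  0.0101]
0.219 0.21897756435909327 [-0.5004 -0.5405  0.358 ]
0.218 0.21796628494524178 [0.0016 0.0686 0.5195]
0.217 0.21698638147710625 [ 0.1438 -0.929  -0.1237]
0.216 0.2167718150612184 [-1.9443  0.4996  8.3747]
25.925
```

View pics/side4.png

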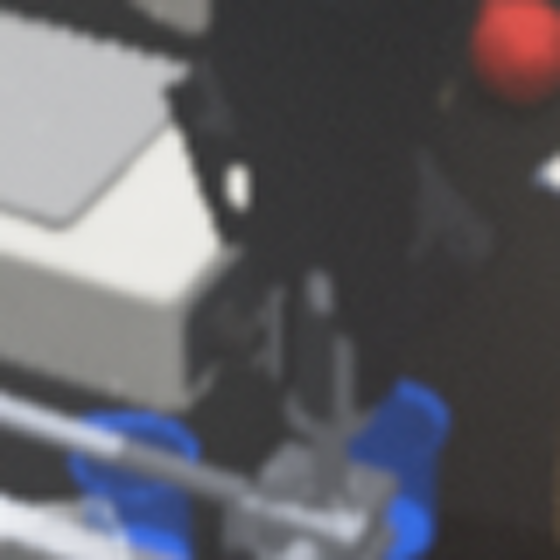

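View pics/c10.png

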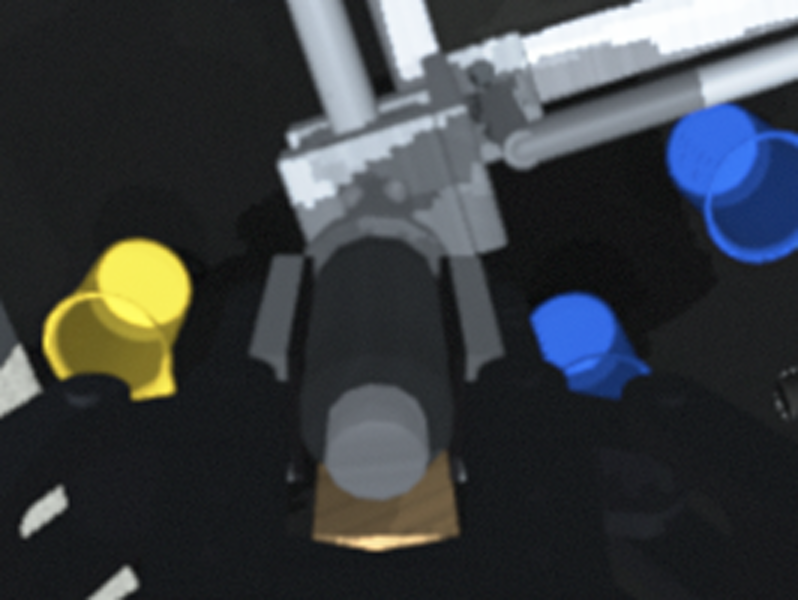

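Run:
```python
from h import *
P=[.5507,.1574]
r.move_linear(P+[.2168],vel=.03)
r.set_gripper(.6)
print(r.current_opening(),r.current_contact_force())
r.move_linear(P+[.33],vel=.2); r.sleep(.1)
print(r.current_t(),r.current_tool_pos(),r.current_contact_force())
im=wshot("w9"); crop(im,130,150,266,200,3,"c11")
for n in ("scene","side"):
    im=optics.get_image(n); np.save(f"pics/{n}5.npy",im,allow_pickle=True); crop(im,220,120,80,80,7,n+"5")
```

```text
0.5957360985056434 [0.3557 0.5223 0.069 ]
27.5333 [0.5502 0.1573 0.3283] [-0.2079  0.2935 -0.767 ]
```

View pics/c11.png

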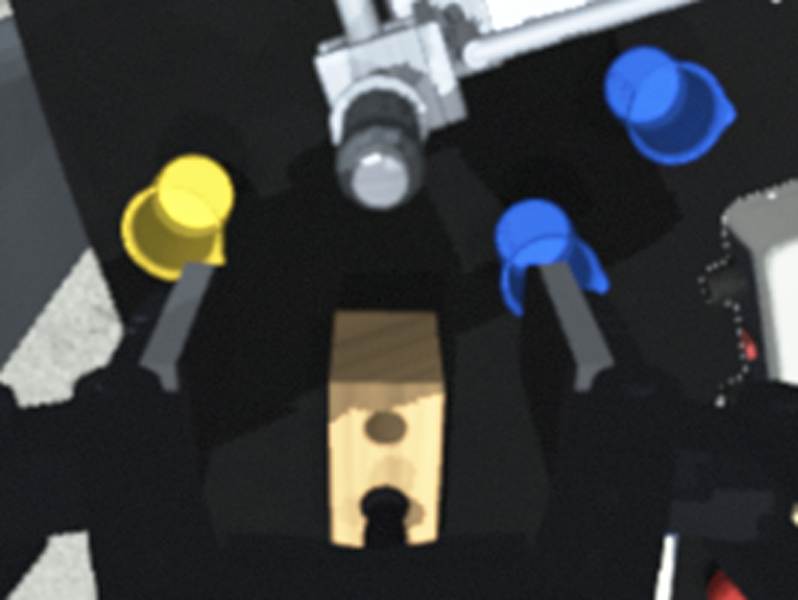

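View pics/side5.png

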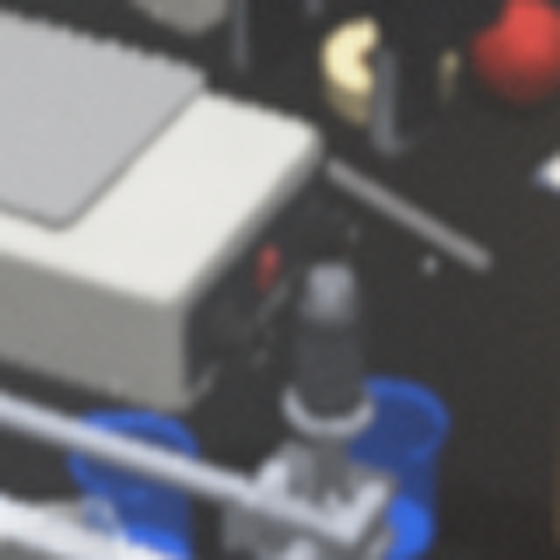

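View pics/scene5.png

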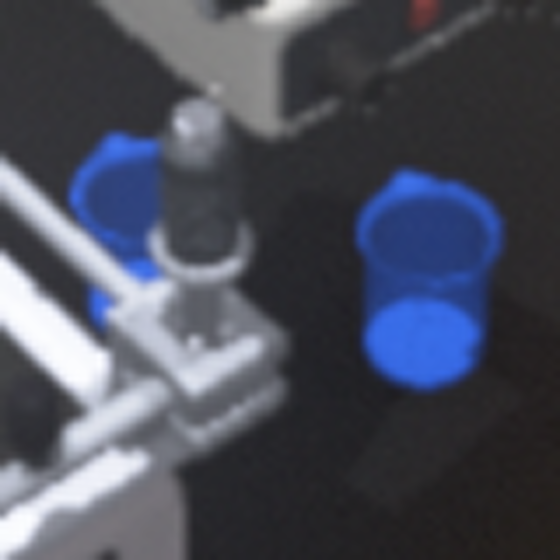

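The pin stands upright in the clevis with its balls on the upper ear. I'll press the button with closed fingertips.

Run:
```python
from h import *
im=load("w9"); b=wz(im,130+(380.5)/3-.5,150+(180.5)/3-.5,.2415); print("button w",b)
s=load("scene5");d=load("side5")
print(onz(s,220+196.5/7-.5,120+121.5/7-.5,.2415),onz(d,220+330.5/7-.5,120+281/7-.5,.2415))
```

```text
button w [0.5518 0.1566 0.2415]
[0.5481 0.1603 0.2415] [0.549  0.1608 0.2415]
```

Run:
```python
from h import *
P=[.5503,.158]
r.set_gripper(0.0,40)
r.move_linear(P+[.272],vel=.12); r.sleep(.1)
f0=np.array(r.current_contact_force()); print(r.current_t(),r.current_tool_pos(),f0)
z=.272
while z>.217:
    z-=.003 if z>.226 else .001
    r.move_linear(P+[z],vel=.05); f=np.array(r.current_contact_force())-f0
    print(round(z,4),np.round(r.current_tool_pos(),4),np.round(f,1))
    if f[2]>22 or np.hypot(f[0],f[1])>10: break
print(r.current_t())
for n in ("scene","side"):
    im=optics.get_image(n); np.save(f"pics/{n}6.npy",im,allow_pickle=True); crop(im,220,120,80,80,7,n+"6")
```

```text
28.95 [0.5507 0.1581 0.273 ] [-0.5322  0.3833  0.2336]
0.269 [0.5503 0.158  0.2691] [ 1.1  0.1 -0.4]
0.266 [0.5502 0.158  0.2658] [ 0.5 -0.8 -0.6]
0.263 [0.5504 0.158  0.2632] [ 0.7 -0.7  2.3]
0.26 [0.5504 0.158  0.2602] [ 1.  -1.1  4. ]
0.257 [0.55   0.1579 0.2565] [ 1.  -0.3  1.1]
0.254 [0.5501 0.158  0.2536] [ 0.6 -0.  -0.2]
0.251 [0.5502 0.158  0.2507] [ 0.8 -1.  -0. ]
0.248 [0.5502 0.158  0.2478] [ 0.6 -0.7 -1.5]
0.245 [0.5502 0.158  0.2448] [ 0.  -0.8 -0.5]
0.242 [0.5502 0.158  0.2418] [-0.3 -1.2 -0.4]
0.239 [0.5502 0.158  0.2388] [-0.1 -1.2 -0.5]
0.236 [0.5502 0.158  0.2358] [ 1.  -0.2  0.1]
0.233 [0.5502 0.158  0.2328] [-0.  -0.  -0.3]
0.23 [0.5502 0.158  0.2298] [ 1.  -0.7 -0.6]
0.227 [0.5503 0.158  0.2269] [0.2 0.3 0.8]
0.224 [0.5503 0.158  0.2241] [-0.6  0.4  4. ]
0.223 [0.5503 0.158  0.2231] [ 0.  -0.7  4.3]
0.222 [0.5504 0.158  0.2221] [ 0.3 -0.3  3.9]
0.221 [0.5506 0.1581 0.2219] [-2.6 -0.2 11.5]
0.22 [0.5509 0.1581 0.2218] [-4.3 -1.4 17.3]
0.219 [0.5512 0.1582 0.2217] [-5.7 -0.8 25.4]
34.2
```

View pics/scene6.png

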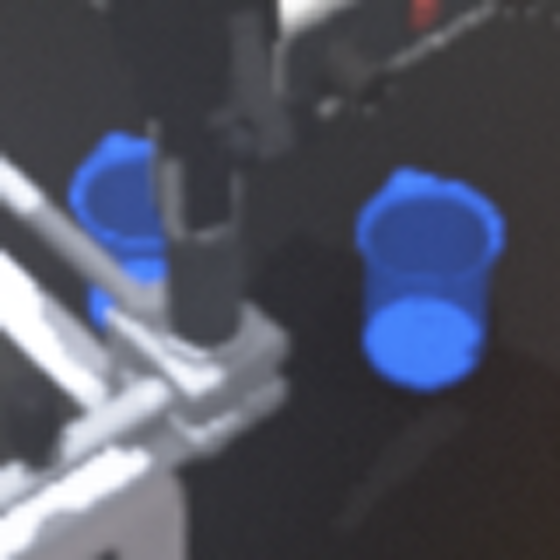

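View pics/side6.png

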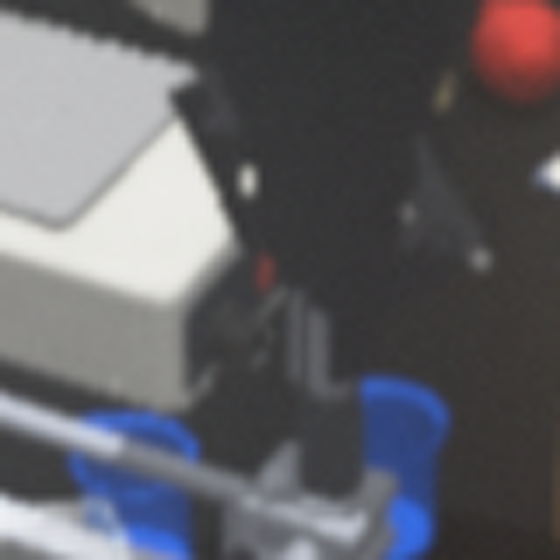

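The pin slid down and stopped at TCP z 0.2218, against 0.222 expected for a seated shoulder. I'll let go and check.

Run:
```python
from h import *
r.move_linear([.5503,.158,.2225],vel=.05)
r.move_linear([.5503,.158,.33],vel=.15)
r.move_to([.50,-.02,.33],down(1.33)); r.sleep(.3)
print(r.current_t(),r.current_contact_force())
for n in ("scene","side"):
    im=optics.get_image(n); np.save(f"pics/{n}7.npy",im,allow_pickle=True); crop(im,100,100,256,192,3,n+"7"); crop(im,220,120,80,80,7,n+"7z")
wshot("w10")
```

```text
36.4833 [-0.1031  0.4747 -0.1283]
```

View pics/scene7.png

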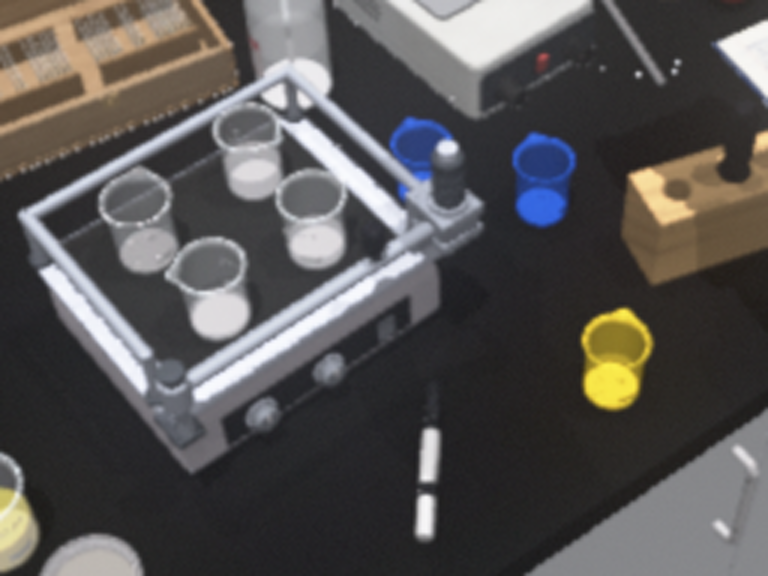

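View pics/side7.png

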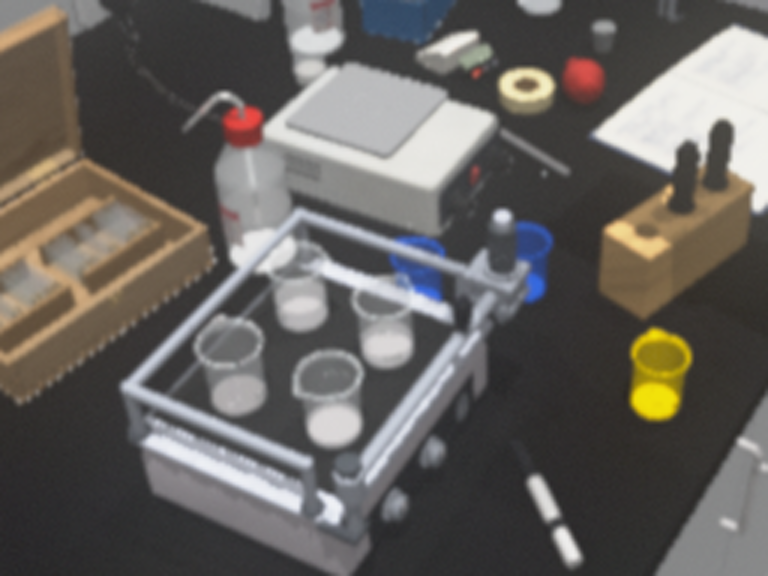

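View pics/scene7z.png

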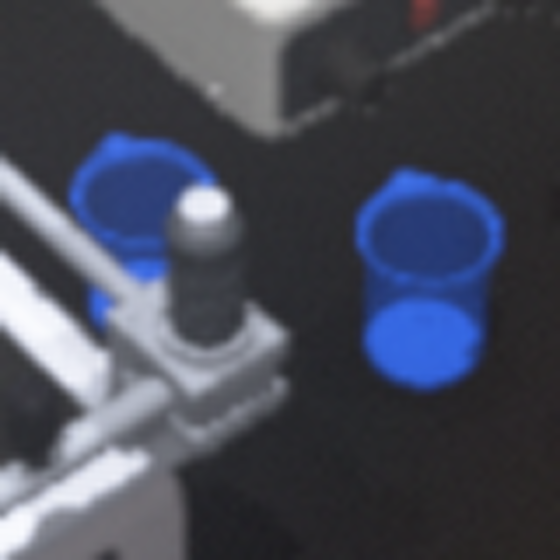

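View pics/side7z.png

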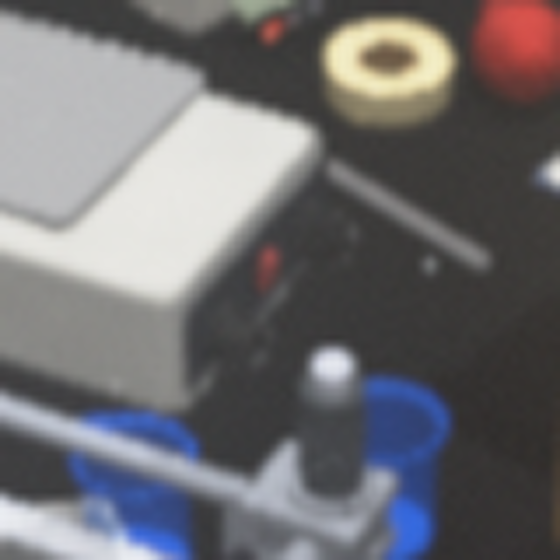

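Run:
```python
from h import *
s=load("scene7");d=load("side7")
a=(s,220+205.5/7-.5,120+203.5/7-.5);b=(d,220+333/7-.5,120+364/7-.5)
print(tri(a,b),onz(*a,.205),onz(*b,.205))
r.hand_in(); print(r.current_t())
```

```text
[0.5504 0.1563 0.2033] [0.5491 0.1572 0.205 ] [0.5494 0.158  0.205 ]
the job is handed in; nothing more can be done
the job is handed in; nothing more can be done
```

I finished the whole job in the order asked and handed it in at about 36.5 s of the 69 s allowed.

- **Beaker:** beaker_8 stands upright in the free place at the front right of the mat. The wrist camera put it at about (0.615, 0.230), against a target of (0.6135, 0.2315).
- **Gate:** I pushed it shut until it met its stop with about 10 N.
- **Pin:** I drew it straight up out of the block and stood it in the clevis. The balls met the ear at the expected height, within 0.3 mm. I then pressed the button and the pin slid down through to its seat. It stopped at TCP z 0.2218, where 0.222 was expected, with a peak push of about 25 N. I let go and moved the arm clear.

**Last checks:**
- The button top measured 0.203 m high, against 0.205 m for a seated pin with its button up.
- In both fixed views the pin is upright with its shoulder on the ear.
- The other beakers, the look-alikes and the block look unmoved. Both drivers are still in the block in the side view; the arm hides one of them in the scene view.

**What disagreed:** the wrist and fixed cameras differed by about 2 mm throughout, and by up to about 5 mm on the button just before the press. I allowed for the 2 mm by aligning the pin relative to its bore, and for the press I aimed between the readings. The locked balls under the lower ear can't be seen directly, so that the pin is locked is inferred from the seated shoulder and the raised button.

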